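Load a row of samples into the analyser's tube carriers in worklist order

ROBOT

A 7-joint arm with a two-finger parallel gripper is mounted at the origin on a cart in front of the work surface, level with it; the furniture and walls round the work are solid. World frame = base frame: x ahead of the robot, y to its left, z up, the work surface at z = 0. Lengths are in m, angles in rad, forces in N, time in s.
With the tool pointing down it reaches from about 0.425 to 0.925 m from the base axis. Payload 6.8 kg.
Tool frame: the origin (TCP) lies on the centre line of the jaws, within the pads' length; the fingertips stand 25 mm ahead of it and the grasp point (between the pads) lies 6 mm ahead of it; z points along the fingers, y is the line along which they close (so a half turn about z gives the same grasp; the last joint's range is limited). The gripper opens to 85 mm and grips with 20 to 120 N. Pads are 22 mm wide; open, the fingers measure 114 mm over their backs; the gripper's body (76 mm by 85 mm) begins 54 mm behind the grasp point. The pads swing forward as they close: fully open they stand 13 mm farther back than shut.
Start: joints at [-1.321, 0.477, 0.022, 1.555, -0.011, 1.109, -0.083], TCP at [0.236, 0.632, 0.256] pointing down, gripper open.
Joint ranges: [-2.96, 2.96], [-0.34, 2.1], [-1.41, 1.46], [0.24, 2.44], [-1.37, 4.51], [0.17, 1.92], [-2.96, 2.96]. Speed limits (rad/s): [2.39, 2.39, 3.14, 3.14, 3.14, 3.14, 3.14].

INTERFACE

Orientations are given as a unit quaternion [w, x, y, z].
In Python, from bench import ctrl, grab_frame, get_calibration, search_frame gives the robot as it stands. Calls block until the motion is done:
- ctrl.move_to(position, orientation): joint-space move of the TCP to a pose.
- ctrl.move_straight(position, frame=None, vel=0.15, guard=None): straight line of the TCP; frame=None keeps the orientation; vel is the mean speed in m/s. With guard (N) it stops when the force on the tool has changed by that much, and returns True; else False.
- ctrl.goto_joints(angles): joint-space move.
- ctrl.gripper_open() and ctrl.close_gripper(f_grip=None): open the fingers fully, or close them until they stop; f_grip is the grip in N (None keeps the last).
- ctrl.sleep(seconds).
- ctrl.inverse_kinematics(position, orientation): joint angles nearest the present ones, or None.
- ctrl.read_state(): the state.
- grab_frame(name): name is "scene" or "top"; returns (picture, depth): 400x640x3 uint8, red, green, blue; 400x640 float32, m along the optical axis (not along the pixel's ray), 0 where there is no reading.
- get_calibration(name): a dict with "vertical_fov" (degrees; the focal length in pixels is half the picture's height over the tangent of half this angle, whatever the lens; pixels are square), "cx", "cy" (the principal point, pixels), "world_from_camera" (4x4, takes a point from camera to world coordinates). Camera axes: x right, y down, z forward; pixel columns grow to the right and rows downward; lengths in m; the calibration is good to about 2 mm. A picture is of the moment at which its call begins. get_calibration takes no time and is no camera call.
A pose or a line that the arm cannot do raises ctrl.IKError and nothing moves.
- ctrl.hand_in(): hands the job in; it is judged then, once.
Trained networks look in the newest picture that a camera, given by its name, has taken for a name from the list of things; names that differ only in an ending like _2 or _b are one class to them, and where a whole thing is asked for, a point or a joint stands for the part that bears it (a point fixed in the world has none). Each returns a list of dicts, best first, with "conf" (0 to 1); they miss things now and then, are a little off and sometimes report something else, mostly with a low value. They report only what shows in the picture. A call takes as long as a camera call. They do not tell look-alikes from the thing itself.
- search_frame(thing, camera): "bbox" ([left, top, right, bottom] in pixels, round what is visible of it).
The state is a dict: "t": time; "q": joint angles; "dq": joint speeds; "effort": joint torques, N m; "ee_pos": TCP position; "eef_rot": TCP orientation; "wrist_force": force on the tool from outside, world axes, zero at the start; "wrist_torque": the same for the moment, N m; "width": opening from 0.0 (shut) to 1.0 (fully open); "finger_force": force on a finger pad.
Only numpy, scipy, OpenCV 4.12 (cv2) and the standard library are available. Lean on these libraries where they do the work, as an engineer would, in place of code of your own. Each camera call takes 0.05 s, during which the arm holds its last target. There are 200 camera calls.

TASK

Move the four blood tubes from the white sample rack into the four single-tube carriers queued in the aluminium tray, keeping the worklist order: the tube next to the rack's loop handle goes into the carrier next to the tray's stop gate, the following tube into the following carrier, and so on. Keep every tube upright on the way, seat each one right down in its carrier, and leave the carriers standing in the tray.

Things in the scene. Friction and masses are not known exactly. Their poses are not given: they have to be found in the camera images.
- tube_a_mid (a point): One of four identical loose capped blood tubes, upright in the white sample rack: 107 mm long, about 20 g, body 13 mm across, yellow cap 17.4 mm across over its top 23 mm. The point is its centre, half-way up: lowest end 53.5 mm below, cap from 30.5 to 53.5 mm above; z points to the cap. It stands 56 mm deep in the rack, whose top is 62 mm above the table. The letter tells nothing of the order.
- tube_b_mid (a point): One of four identical loose capped blood tubes, upright in the white sample rack: 107 mm long, about 20 g, body 13 mm across, yellow cap 17.4 mm across over its top 23 mm. The point is its centre, half-way up: lowest end 53.5 mm below, cap from 30.5 to 53.5 mm above; z points to the cap. It stands 56 mm deep in the rack, whose top is 62 mm above the table. The letter tells nothing of the order.
- tube_c_mid (a point): One of four identical loose capped blood tubes, upright in the white sample rack: 107 mm long, about 20 g, body 13 mm across, yellow cap 17.4 mm across over its top 23 mm. The point is its centre, half-way up: lowest end 53.5 mm below, cap from 30.5 to 53.5 mm above; z points to the cap. It stands 56 mm deep in the rack, whose top is 62 mm above the table. The letter tells nothing of the order.
- tube_d_mid (a point): One of four identical loose capped blood tubes, upright in the white sample rack: 107 mm long, about 20 g, body 13 mm across, yellow cap 17.4 mm across over its top 23 mm. The point is its centre, half-way up: lowest end 53.5 mm below, cap from 30.5 to 53.5 mm above; z points to the cap. It stands 56 mm deep in the rack, whose top is 62 mm above the table. The letter tells nothing of the order.
- carrier_p_mouth (a point): One of four identical single-tube carriers, loose, 90 g: round grey and white puck 40 mm across, 58 mm tall, upright in the tray. The point is the centre of its mouth, 62 mm above the table; z up. A funnel 28 mm wide narrows over 12 mm to a 17 mm bore, its floor 50 mm below the point: a seated tube's centre is 3 mm above the point. It can slide a few mm along the tray. The letter tells nothing of the order.
- carrier_q_mouth (a point): One of four identical single-tube carriers, loose, 90 g: round grey and white puck 40 mm across, 58 mm tall, upright in the tray. The point is the centre of its mouth, 62 mm above the table; z up. A funnel 28 mm wide narrows over 12 mm to a 17 mm bore, its floor 50 mm below the point: a seated tube's centre is 3 mm above the point. It can slide a few mm along the tray. The letter tells nothing of the order.
- carrier_r_mouth (a point): One of four identical single-tube carriers, loose, 90 g: round grey and white puck 40 mm across, 58 mm tall, upright in the tray. The point is the centre of its mouth, 62 mm above the table; z up. A funnel 28 mm wide narrows over 12 mm to a 17 mm bore, its floor 50 mm below the point: a seated tube's centre is 3 mm above the point. It can slide a few mm along the tray. The letter tells nothing of the order.
- carrier_s_mouth (a point): One of four identical single-tube carriers, loose, 90 g: round grey and white puck 40 mm across, 58 mm tall, upright in the tray. The point is the centre of its mouth, 62 mm above the table; z up. A funnel 28 mm wide narrows over 12 mm to a 17 mm bore, its floor 50 mm below the point: a seated tube's centre is 3 mm above the point. It can slide a few mm along the tray. The letter tells nothing of the order.
- rack_handle_top (a point): Loop handle with a black grip across one end plate of the sample rack (the other end is plain). The point is the top of the grip, 86 mm above the table, in line with the row. The white rack is fixed, 54 x 196 mm, its top 62 mm high, with one row of four holes 46 mm apart, the first 26 mm from the point; y lies along the row (either way), x across. The tube next to the handle is first on the worklist.
- tray_gate_mid (a point): Stop gate at one end of the carrier tray: grey yoke, 77 mm wide, 67 mm high, with a round knob on top; the other end has a 12 mm sill. The point is 30 mm above the table, in line with the row. The tray is a fixed aluminium channel, 68 x 194 mm, walls 26 mm high; its carriers stand about 29, 75, 121 and 167 mm from the point; y lies along the row (either way), x across. The carrier at the gate leaves first.
There are look-alikes about, which are no part of the job. Leave any green or purple look-alike of the part that bears carrier_q_mouth alone.

How it is judged:
At the end, for the whole second after the job is handed in: Each tube stands at rest in a carrier: centre within 10 mm of its axis and 16 mm of its mouth, under 75 mm above the table, tilt under 0.2 rad; the order from the gate is the order the tubes had from the handle, each within 22 mm of 29, 75, 121, 167 mm from the gate (((world y of rack_handle_top above 0.19 m and horizontal distance between tube_d_mid and tray_gate_mid between 0.007 and 0.051 m and horizontal distance between tube_c_mid and tray_gate_mid between 0.053 and 0.097 m and horizontal distance between tube_b_mid and tray_gate_mid between 0.099 and 0.143 m and horizontal distance between tube_a_mid and tray_gate_mid between 0.145 and 0.189 m) or (world y of rack_handle_top between 0 and 0.19 m and horizontal distance between tube_a_mid and tray_gate_mid between 0.007 and 0.051 m and horizontal distance between tube_b_mid and tray_gate_mid between 0.053 and 0.097 m and horizontal distance between tube_c_mid and tray_gate_mid between 0.099 and 0.143 m and horizontal distance between tube_d_mid and tray_gate_mid between 0.145 and 0.189 m) or (world y of rack_handle_top between -0.19 and 0 m and horizontal distance between tube_d_mid and tray_gate_mid between 0.007 and 0.051 m and horizontal distance between tube_c_mid and tray_gate_mid between 0.053 and 0.097 m and horizontal distance between tube_b_mid and tray_gate_mid between 0.099 and 0.143 m and horizontal distance between tube_a_mid and tray_gate_mid between 0.145 and 0.189 m) or (world y of rack_handle_top below -0.19 m and horizontal distance between tube_a_mid and tray_gate_mid between 0.007 and 0.051 m and horizontal distance between tube_b_mid and tray_gate_mid between 0.053 and 0.097 m and horizontal distance between tube_c_mid and tray_gate_mid between 0.099 and 0.143 m and horizontal distance between tube_d_mid and tray_gate_mid between 0.145 and 0.189 m)) and ((horizontal distance between tube_a_mid and carrier_p_mouth below 0.01 m and distance between tube_a_mid and carrier_p_mouth below 0.016 m) or (horizontal distance between tube_a_mid and carrier_q_mouth below 0.01 m and distance between tube_a_mid and carrier_q_mouth below 0.016 m) or (horizontal distance between tube_a_mid and carrier_r_mouth below 0.01 m and distance between tube_a_mid and carrier_r_mouth below 0.016 m) or (horizontal distance between tube_a_mid and carrier_s_mouth below 0.01 m and distance between tube_a_mid and carrier_s_mouth below 0.016 m)) and height (world z) of each of tube_a_mid, tube_b_mid, tube_c_mid, tube_d_mid below 0.075 m and angle between each of tube_a_mid, tube_b_mid, tube_c_mid, tube_d_mid's own z axis and vertical below 0.2 rad and linear speed of each of tube_a, tube_b, tube_c, tube_d below 0.02 m/s and angular speed of each of tube_a, tube_b, tube_c, tube_d below 0.2 rad/s and ((horizontal distance between tube_b_mid and carrier_p_mouth below 0.01 m and distance between tube_b_mid and carrier_p_mouth below 0.016 m) or (horizontal distance between tube_b_mid and carrier_q_mouth below 0.01 m and distance between tube_b_mid and carrier_q_mouth below 0.016 m) or (horizontal distance between tube_b_mid and carrier_r_mouth below 0.01 m and distance between tube_b_mid and carrier_r_mouth below 0.016 m) or (horizontal distance between tube_b_mid and carrier_s_mouth below 0.01 m and distance between tube_b_mid and carrier_s_mouth below 0.016 m)) and ((horizontal distance between tube_c_mid and carrier_p_mouth below 0.01 m and distance between tube_c_mid and carrier_p_mouth below 0.016 m) or (horizontal distance between tube_c_mid and carrier_q_mouth below 0.01 m and distance between tube_c_mid and carrier_q_mouth below 0.016 m) or (horizontal distance between tube_c_mid and carrier_r_mouth below 0.01 m and distance between tube_c_mid and carrier_r_mouth below 0.016 m) or (horizontal distance between tube_c_mid and carrier_s_mouth below 0.01 m and distance between tube_c_mid and carrier_s_mouth below 0.016 m)) and ((horizontal distance between tube_d_mid and carrier_p_mouth below 0.01 m and distance between tube_d_mid and carrier_p_mouth below 0.016 m) or (horizontal distance between tube_d_mid and carrier_q_mouth below 0.01 m and distance between tube_d_mid and carrier_q_mouth below 0.016 m) or (horizontal distance between tube_d_mid and carrier_r_mouth below 0.01 m and distance between tube_d_mid and carrier_r_mouth below 0.016 m) or (horizontal distance between tube_d_mid and carrier_s_mouth below 0.01 m and distance between tube_d_mid and carrier_s_mouth below 0.016 m))); the robot touches nothing.
It fails at once if a tube is tipped by more than 0.6 rad (angle between any of tube_a_mid, tube_b_mid, tube_c_mid, tube_d_mid's own z axis and vertical above 0.6 rad).
It fails at once if a carrier is tipped over or lifted out of the tray (angle between any of carrier_p_mouth, carrier_q_mouth, carrier_r_mouth, carrier_s_mouth's own z axis and vertical above 0.35 rad or height (world z) of any of carrier_p_mouth, carrier_q_mouth, carrier_r_mouth, carrier_s_mouth above 0.09 m).
It also fails if it takes over 115 s, if anything falls off the work surface, if the arm or the gripper's body presses on something with over 40 N, if the wrist force passes 120 N, or if a joint passes its speed limit or range.

## Working session

There is one attempt and no reset: what is moved stays moved. The work goes in short steps, each a Python script; the robot and the scene stay as the last script left them, time stands still between calls to the robot, and variables do not carry over. Pictures are saved under pics/ and viewed, at most 14 in all, crops included, and the job is handed in when it is done.

```bash
mkdir -p pics; ls; python3 - <<'E'
from bench import ctrl, grab_frame, get_calibration, search_frame
import cv2,numpy as np
for n in("scene","top"):
    p,d=grab_frame(n); cv2.imwrite(f"pics/{n}0.png",p[:,:,::-1]); np.save(f"pics/{n}0.npy",d)
    c=get_calibration(n); print(n,c)
    for t in("tube_a_mid","carrier_p_mouth","rack_handle_top","tray_gate_mid"):
        print(t,[(np.round(r["bbox"]).tolist(),round(r["conf"],2)) for r in search_frame(t,n)])
s=ctrl.read_state();print(s["t"],s["ee_pos"],s["eef_rot"],s["width"])
E
```

```text
pics
scene {'vertical_fov': 46.47148202562335, 'cx': 319.2930027299689, 'cy': 201.92282996547755, 'world_from_camera': array([[ 0.6315381 , -0.33194305,  0.70069497, -0.28455734],
       [-0.77502573, -0.29619058,  0.55821704, -0.60447636],
       [ 0.02224299, -0.89559196, -0.44432004,  0.57922191],
       [ 0.        ,  0.        ,  0.        ,  1.        ]])}
tube_a_mid [([282.0, 176.0, 285.0, 193.0], 0.54)]
carrier_p_mouth [([404.0, 241.0, 431.0, 270.0], 0.9)]
rack_handle_top [([280.0, 189.0, 302.0, 220.0], 0.7)]
tray_gate_mid [([359.0, 224.0, 377.0, 250.0], 0.55)]
top {'vertical_fov': 57.64638167629616, 'cx': 322.36982186390827, 'cy': 194.24150844897298, 'world_from_camera': array([[-0.00872143, -0.99139159,  0.13063939,  0.35961156],
       [-0.99959533,  0.01218098,  0.02570601, -0.02650375],
       [-0.02707603, -0.13036233, -0.99109664,  0.97352712],
       [ 0.        ,  0.        ,  0.        ,  1.        ]])}
tube_a_mid []
carrier_p_mouth [([407.0, 174.0, 423.0, 190.0], 0.68)]
rack_handle_top [([270.0, 175.0, 278.0, 201.0], 0.7)]
tray_gate_mid [([362.0, 170.0, 373.0, 199.0], 0.7)]
0.5 [0.23637867 0.63224582 0.25625486] [-2.37180500e-05  1.77965407e-01  9.84036743e-01 -3.87166293e-05] 1.0031069025745982
```

View pics/scene0.png

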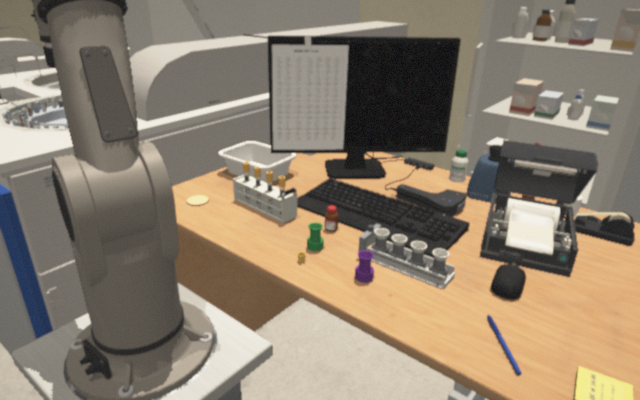

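View pics/top0.png

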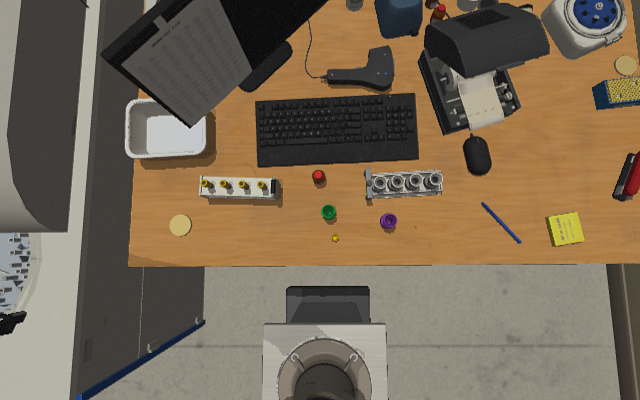

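The scene shows the rack with its handle at the right end (scene 290,205; top 274,188). The tray's gate is at the left end (top 367,185), with carriers at about 380, 397, 417 and 435 in row 182. The green (329,212) and purple (388,221) pucks are look-alikes.

```bash
cat > h.py <<'E'
from bench import ctrl, grab_frame, get_calibration, search_frame
import numpy as np, cv2
from scipy import ndimage as ni
def rays(name):
    c=get_calibration(name); f=200/np.tan(np.radians(c["vertical_fov"]/2)); return c,f
def cloud(name,d):
    c,f=rays(name); v,u=np.mgrid[:400,:640]
    P=np.stack([(u-c["cx"])/f*d,(v-c["cy"])/f*d,d],-1)
    T=c["world_from_camera"]; return P@T[:3,:3].T+T[:3,3]
def at_height(name,uv,z):
    c,f=rays(name);T=c["world_from_camera"]
    r=T[:3,:3]@np.array([(uv[0]-c["cx"])/f,(uv[1]-c["cy"])/f,1]);o=T[:3,3]
    return o+r*(z-o[2])/r[2]
E
python3 - <<'E'
from h import *
for n in("top","scene"):
    p=cv2.imread(f"pics/{n}0.png");d=np.load(f"pics/{n}0.npy");W=cloud(n,d)
    hsv=cv2.cvtColor(p,cv2.COLOR_BGR2HSV)
    m=(W[...,2]>.09)&(W[...,2]<.13)&(d>0)&(hsv[...,1]>110)&(hsv[...,0]<35)&(W[...,0]<.8)
    l,k=ni.label(m)
    for i in range(1,k+1):
        if (l==i).sum()>4:
            v,u=np.nonzero(l==i);q=W[l==i];top=q[:,2]>q[:,2].max()-.006
            print(n,len(u),(u.mean().round(1),v.mean().round(1)),"med",np.median(q,0).round(4),"max z",q[:,2].max().round(3),"ray@.11",at_height(n,(u.mean(),v.mean()),.11)[:2].round(4))
p=cv2.imread("pics/top0.png");d=np.load("pics/top0.npy");W=cloud("top",d)
# things above 50 mm in tray/rack zone
for nm,(a,b,e,f) in dict(rack=(165,210,190,290),tray=(160,210,355,450)).items():
    w=W[a:b,e:f].reshape(-1,3)
    for lo,hi in((.015,.035),(.053,.07),(.07,.1)):
        s=w[(w[:,2]>lo)&(w[:,2]<hi)]
        if len(s)>5: print(nm,lo,len(s),"min",s.min(0).round(3),"max",s.max(0).round(3),cv2.minAreaRect(s[:,:2].astype(np.float32)))
cv2.imwrite("pics/crop.png",np.hstack([cv2.resize(p[160:215,190:290],None,fx=4,fy=4,interpolation=cv2.INTER_CUBIC),cv2.resize(p[160:215,355:455],None,fx=4,fy=4,interpolation=cv2.INTER_CUBIC)]))
g=cv2.resize(cv2.cvtColor(p,cv2.COLOR_BGR2GRAY)[160:210,360:450],None,fx=6,fy=6,interpolation=cv2.INTER_CUBIC)
c=cv2.HoughCircles(g,cv2.HOUGH_GRADIENT,1,70,param1=120,param2=20,minRadius=25,maxRadius=60)
for x,y,r in sorted((c[0] if c is not None else []),key=lambda t:t[0]):
    uv=((x+.5)/6-.5+360,(y+.5)/6-.5+160); print("circ",np.round(uv,1),r/6,at_height("top",uv,.06)[:2].round(4))
E
```

```text
top 44 (np.float64(205.4), np.float64(183.3)) med [0.5037 0.2786 0.1105] max z 0.114 ray@.11 [0.5037 0.2798]
top 44 (np.float64(223.8), np.float64(183.5)) med [0.5023 0.2342 0.1109] max z 0.115 ray@.11 [0.5026 0.2348]
top 40 (np.float64(242.3), np.float64(184.4)) med [0.4997 0.1887 0.1113] max z 0.115 ray@.11 [0.5    0.1895]
top 39 (np.float64(261.0), np.float64(184.6)) med [0.4981 0.1434 0.1106] max z 0.115 ray@.11 [0.4987 0.1441]
scene 46 (np.float64(245.7), np.float64(166.7)) med [0.5017 0.2786 0.1014] max z 0.113 ray@.11 [0.4881 0.2631]
scene 43 (np.float64(256.9), np.float64(171.2)) med [0.5004 0.2337 0.1019] max z 0.112 ray@.11 [0.4867 0.2193]
scene 56 (np.float64(268.9), np.float64(175.5)) med [0.4988 0.188  0.1023] max z 0.112 ray@.11 [0.4871 0.1761]
scene 66 (np.float64(282.0), np.float64(180.4)) med [0.4976 0.1406 0.1035] max z 0.112 ray@.11 [0.4871 0.1307]
rack 0.015 102 min [0.472 0.116 0.015] max [0.522 0.312 0.035] ((0.49978747963905334, 0.21400071680545807), (0.19465972483158112, 0.05080518499016762), 88.25527954101562)
rack 0.053 1113 min [0.472 0.114 0.053] max [0.533 0.313 0.07 ] ((0.5022972822189331, 0.21441307663917542), (0.19842785596847534, 0.05346088111400604), 87.43584442138672)
rack 0.07 152 min [0.475 0.114 0.07 ] max [0.522 0.287 0.1  ] ((0.49303311109542847, 0.19962969422340393), (0.047166768461465836, 0.17277401685714722), 3.860393762588501)
tray 0.015 687 min [ 0.47  -0.314  0.015] max [ 0.544 -0.113  0.035] ((0.5105963945388794, -0.21382299065589905), (0.07324682921171188, 0.19941532611846924), 2.65934419631958)
tray 0.053 463 min [ 0.47  -0.305  0.053] max [ 0.545 -0.113  0.07 ] ((0.51179039478302, -0.20964419841766357), (0.07455594092607498, 0.19110321998596191), 3.132725477218628)
circ [380.3 181.5] 6.9 [ 0.5108 -0.1502]
circ [398.  180.8] 6.6666665 [ 0.5119 -0.1948]
circ [416.  179.5] 6.7000003 [ 0.5148 -0.2403]
circ [436.2 178.2] 5.6 [ 0.5175 -0.2911]
```

View pics/crop.png

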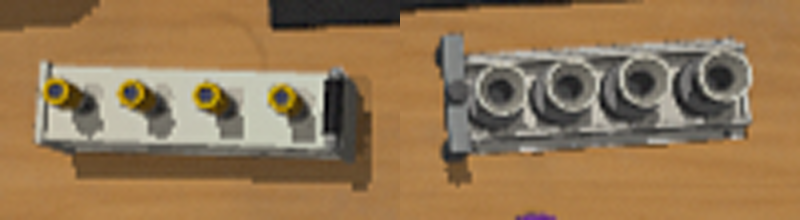

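The crop shows four caps in the rack with the black handle at the right, and four ring mouths with the gate at the left. Positions agree with the 46 mm pitch, so I'll go for the first tube.

```bash
cat >> h.py <<'E'
R=lambda k:np.array([.4988+.00167*k,.1427+.0455*k])   # k=0 next to handle
C=lambda k:np.array([.5108+.0022*k,-.1500-.0460*k])   # k=0 next to gate
def quat(deg):  # tool down, tool y along angle deg from world x
    a=np.radians((deg+90)/2); return np.array([0,np.cos(a),np.sin(a),0])
E
python3 - <<'E'
from h import *
d=np.load("pics/top0.npy");W=cloud("top",d)
m=(W[...,2]>.14)&(W[...,2]<.6)&(W[...,0]>.25)&(W[...,1]<.6)&(W[...,1]>-.4)&(W[...,0]<.75)&(d>0)
q=W[m]; print(len(q))
for y in np.arange(-.4,.6,.1):
    s=q[(q[:,1]>=y)&(q[:,1]<y+.1)]
    if len(s): print(y.round(1),"xmin",s[:,0].min().round(3),"z",s[:,2].min().round(3),s[:,2].max().round(3))
for s in(0,180):
  for nm,P,a in(("rack",R,-2.1),("tray",C,2.7)):
    for k in(0,3):
      for z in(.106,.25):
        j=ctrl.inverse_kinematics([*P(k),z],quat(a+s)); print(s,nm,k,z,None if j is None else np.round(j,2))
E
```

```text
28618
-0.4 xmin 0.702 z 0.187 0.247
-0.3 xmin 0.746 z 0.195 0.234
0.2 xmin 0.672 z 0.14 0.424
0.3 xmin 0.65 z 0.14 0.424
0.5 xmin 0.25 z 0.14 0.372
0 rack 0 0.106 [-0.74  0.46  0.43  2.07 -0.3   0.67 -0.15]
0 rack 0 0.25 [-0.83  0.24  0.52  1.96 -0.14  0.98 -0.29]
0 rack 3 0.106 [-0.89  0.53  0.37  1.94 -0.27  0.73 -0.4 ]
0 rack 3 0.25 [-0.95  0.34  0.42  1.83 -0.16  1.01 -0.5 ]
0 tray 0 0.106 [-0.54  0.67  0.97  2.06 -0.77  0.83  0.95]
0 tray 0 0.25 [-0.58  0.35  0.94  1.95 -0.34  1.01  0.56]
0 tray 3 0.106 [-0.15  0.65  0.76  1.92 -0.61  0.82  1.  ]
0 tray 3 0.25 [-0.21  0.45  0.83  1.81 -0.38  1.05  0.81]
180 rack 0 0.106 [-0.26  0.43 -0.17  2.04  0.11  0.68  2.6 ]
180 rack 0 0.25 [-0.39  0.23 -0.02  1.93  0.    0.98  2.7 ]
180 rack 3 0.106 [-0.42  0.51 -0.25  1.9   0.18  0.75  2.33]
180 rack 3 0.25 [-0.47  0.33 -0.18  1.79  0.07  1.02  2.43]
180 tray 0 0.106 [-0.67  0.9   1.27  2.07 -1.05  1.04 -1.95]
180 tray 0 0.25 [-0.76  0.55  1.29  1.95 -0.59  1.1  -2.31]
180 tray 3 0.106 [-0.39  0.98  1.26  1.93 -1.08  1.13 -1.76]
180 tray 3 0.25 [-0.43  0.69  1.28  1.82 -0.71  1.2  -2.02]
```

```bash
cat >> h.py <<'E'
QR,QC=quat(-2.1),quat(2.7); ZG=.106; UP=.235
def rep(*a):
    s=ctrl.read_state(); print(*a,"t",round(s["t"],1),"p",np.round(s["ee_pos"],4),"w",round(float(s["width"]),3),"F",np.round(s["wrist_force"],1),"ff",np.round(s["finger_force"],1)); return s
def pick(k):
    ctrl.move_straight([*R(k),UP],frame=QR,vel=.25)
    if ctrl.move_straight([*R(k),ZG],vel=.12,guard=12): rep("HIT on approach"); return False
    ctrl.close_gripper(f_grip=25); s=rep("grip",k); 
    if s["width"]<.08: return False
    ctrl.move_straight([*R(k),UP],vel=.12); return True
def place(k,off=(0,0)):
    c=C(k)+off
    ctrl.move_straight([*c,UP],frame=QC,vel=.25)
def lower(k,off=(0,0)):
    c=C(k)+off
    ctrl.move_straight([*c,.170],vel=.12)
    hit=ctrl.move_straight([*c,.1125],vel=.05,guard=10); rep("low",hit)
    return hit
def release(k,off=(0,0)):
    c=C(k)+off
    ctrl.gripper_open(); ctrl.move_straight([*c,UP],vel=.15); rep("free")
def snap(n,f):
    p,d=grab_frame(n); cv2.imwrite(f,p[:,:,::-1]); np.save(f[:-3]+"npy",d); return p,d
E
python3 - <<'E'
from h import *
print(pick(0)); place(0); rep("above")
a,_=snap("scene","pics/s1.png"); b,_=snap("top","pics/t1.png")
c=np.hstack([cv2.resize(a[130:310,300:480],(400,400)),cv2.resize(b[130:230,340:440],(400,400))])
cv2.imwrite("pics/c1.png",c[:,:,::-1])
E
```

```text
grip 0 t 4.7 p [0.4989 0.1428 0.1061] w 0.195 F [ 0.7 -0.2  1.3] ff 25.1
True
above t 7.3 p [ 0.5108 -0.1488  0.2347] w 0.193 F [-0.3 -0.5  0.4] ff 25.2
```

View pics/c1.png

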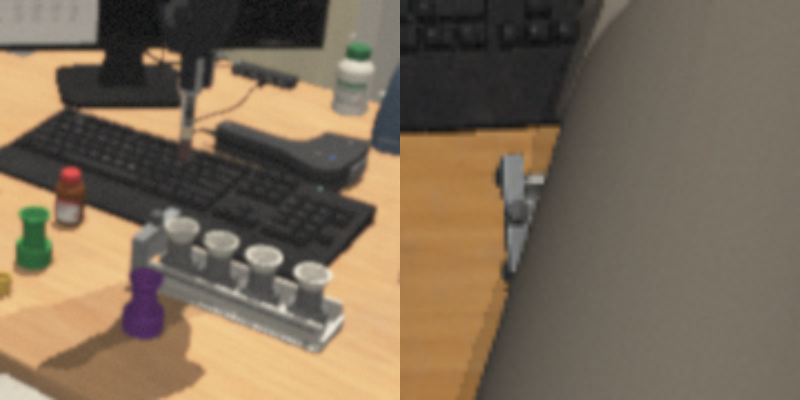

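The left crop shows the tube held upright above the first carrier, its lower end at about (187,158) and the carrier mouth at (181,230). The top view is blocked by the arm. Lowering now.

```bash
python3 - <<'E'
from h import *
print(lower(0))
a,_=snap("scene","pics/s2.png")
cv2.imwrite("pics/c2.png",cv2.resize(a[150:300,320:480],(640,600))[:,:,::-1])
E
```

```text
low True t 8.7 p [ 0.5116 -0.1505  0.1455] w 0.194 F [ 1.6 -0.1  3. ] ff 26.0
True
```

View pics/c2.png

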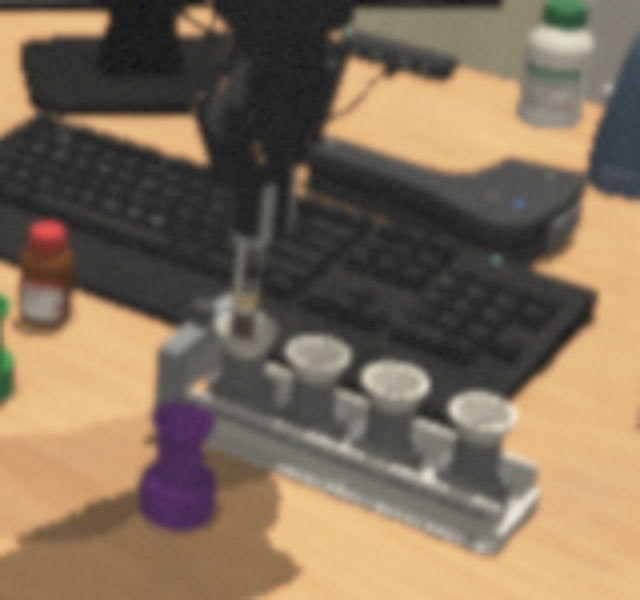

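Tube bottom has reached about 4.5 mm past the funnel's narrow end, so it is entering the bore and the residual force is small. Continuing gently with a fresh guard.

```bash
python3 - <<'E'
from h import *
c=C(0)
print(ctrl.move_straight([*c,.1125],vel=.02,guard=15)); rep("low")
a,_=snap("scene","pics/s3.png")
cv2.imwrite("pics/c3.png",cv2.resize(a[180:270,340:460],(800,600))[:,:,::-1])
E
```

```text
True
low t 9.2 p [ 0.5124 -0.1511  0.1452] w 0.195 F [-0.7 -0.2  8. ] ff 26.5
```

View pics/c3.png

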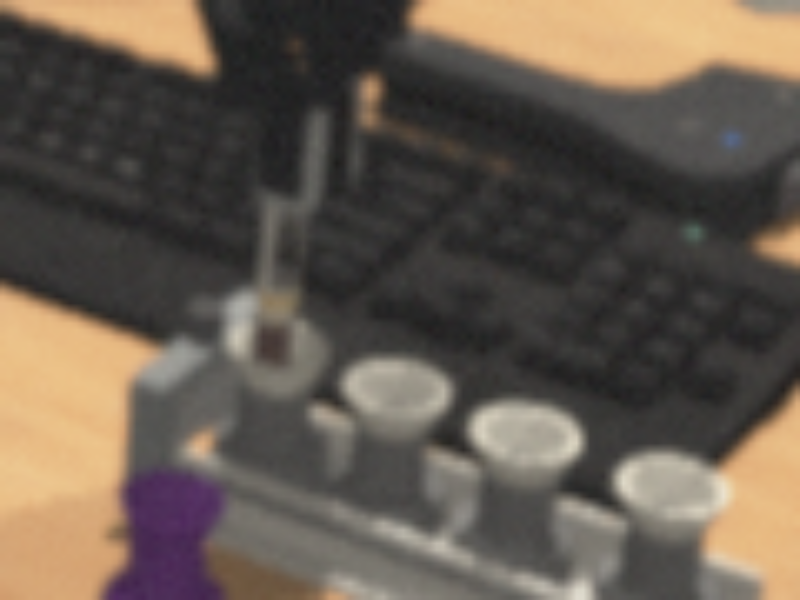

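The tube's lower end (272,358) sits in the funnel, behind or left of its centre (278,342), and hasn't entered the bore. I'll measure the held tube and the rim from depth.

```bash
python3 - <<'E'
from h import *
for f,box in(("s1",(195,205,378,392)),("s3",(205,240,370,395))):
    d=np.load(f"pics/{f}.npy");W=cloud("scene",d);p=cv2.imread(f"pics/{f}.png")
    a,b,c,e=box
    print(f)
    for v in range(a-15 if f=="s1" else a,b+3,2 if f=="s3" else 2):
        w=W[v,c:e]; ok=(np.abs(w[:,0]-.51)<.03)&(np.abs(w[:,1]+.15)<.03)
        if ok.any(): print(v,[(c+i,*(np.round(w[i]*1000).astype(int))) for i in np.nonzero(ok)[0]][::2])
# all rims from initial scene frame: points z in .055-.065
d=np.load("pics/s3.npy");W=cloud("scene",d)
for k in range(4):
    q=W[(np.linalg.norm(W[...,:2]-C(k),axis=-1)<.021)&(W[...,2]>.0565)&(W[...,2]<.068)]
    print(k,len(q),q.min(0).round(4),q.max(0).round(4),cv2.minEnclosingCircle(q[:,:2].astype(np.float32)),C(k))
E
```

```text
s1
180 [(np.int64(382), np.int64(506), np.int64(-143), np.int64(185)), (np.int64(384), np.int64(504), np.int64(-149), np.int64(188)), (np.int64(386), np.int64(510), np.int64(-151), np.int64(187))]
182 [(np.int64(382), np.int64(505), np.int64(-144), np.int64(182)), (np.int64(384), np.int64(506), np.int64(-148), np.int64(182)), (np.int64(386), np.int64(508), np.int64(-152), np.int64(183))]
184 [(np.int64(381), np.int64(508), np.int64(-140), np.int64(175)), (np.int64(383), np.int64(503), np.int64(-148), np.int64(179)), (np.int64(385), np.int64(508), np.int64(-150), np.int64(178)), (np.int64(387), np.int64(511), np.int64(-153), np.int64(177))]
186 [(np.int64(381), np.int64(506), np.int64(-142), np.int64(171)), (np.int64(383), np.int64(505), np.int64(-147), np.int64(173)), (np.int64(385), np.int64(506), np.int64(-151), np.int64(174)), (np.int64(387), np.int64(514), np.int64(-152), np.int64(171))]
188 [(np.int64(381), np.int64(503), np.int64(-144), np.int64(168)), (np.int64(383), np.int64(507), np.int64(-147), np.int64(168)), (np.int64(385), np.int64(507), np.int64(-152), np.int64(169))]
1
[... 8910 characters left out ...]
np.int64(42)), (np.int64(386), np.int64(515), np.int64(-162), np.int64(38)), (np.int64(388), np.int64(538), np.int64(-154), np.int64(25))]
0 88 [ 0.493  -0.1669  0.0565] [ 0.5283 -0.1334  0.0675] ((0.5105087161064148, -0.15081271529197693), 0.018099818378686905) [ 0.5108 -0.15  ]
1 80 [ 0.4958 -0.211   0.0567] [ 0.5303 -0.1777  0.0633] ((0.512678861618042, -0.1944970190525055), 0.01787450723350048) [ 0.513 -0.196]
2 87 [ 0.4985 -0.2572  0.0567] [ 0.532  -0.2249  0.0632] ((0.5151199698448181, -0.24046199023723602), 0.017631547525525093) [ 0.5152 -0.242 ]
3 91 [ 0.501  -0.307   0.0566] [ 0.5355 -0.2739  0.0633] ((0.5191960334777832, -0.2912791073322296), 0.018326761201024055) [ 0.5174 -0.288 ]
```

The tube hangs about 4–5 mm toward +y from the TCP, so I'll shift the TCP −y. I'll also add an automatic check of the held tube for the later ones.

```bash
cat >> h.py <<'E'
def held(d,tcp):
    "axis of the hanging tube (x,y) and lower end, scene camera"
    W=cloud("scene",d); D=np.array([.7007,.5582]);D/=np.linalg.norm(D)
    m=(np.linalg.norm(W[...,:2]-(np.asarray(tcp)[:2]-4e-3*D),axis=-1)<.016)&(W[...,2]>tcp[2]-.11)&(W[...,2]<tcp[2]-.045)
    q=W[m]; return np.median(q[:,:2],0)+.0051*D,q[:,2].min(),len(q)
def rims(d):
    W=cloud("scene",d);o=[]
    for k in range(4):
        q=W[(np.linalg.norm(W[...,:2]-C(k),axis=-1)<.023)&(W[...,2]>.0565)&(W[...,2]<.066)]
        o.append(cv2.minEnclosingCircle(q[:,:2].astype(np.float32))[0])
    return np.array(o)
E
python3 - <<'E'
from h import *
t=[.5108,-.1488,.2347]; print(held(np.load("pics/s1.npy"),t)); print(rims(np.load("pics/s1.npy")).round(4))
ctrl.move_straight([.5108,-.1505,.185],vel=.1)
p,d=snap("scene","pics/s4.png"); s=rep("up"); h=held(d,s["ee_pos"]); r=rims(d)[0]; print(h,r)
off=h[0]-s["ee_pos"][:2]; print("off",off)
if abs(off).max()<.008:
    c=r-off; ctrl.move_straight([*c,.185],vel=.1)
    print(ctrl.move_straight([*c,.1125],vel=.05,guard=12)); rep("low")
E
```

```text
(array([ 0.5114488 , -0.14549381]), np.float64(0.13266821148349522), 144)
[[ 0.5103 -0.1472]
 [ 0.5123 -0.1949]
 [ 0.5164 -0.241 ]
 [ 0.5188 -0.2907]]
up t 9.8 p [ 0.5103 -0.1501  0.1844] w 0.193 F [-0.1  0.2  0.2] ff 25.8
(array([ 0.5105483 , -0.14608127]), np.float64(0.08727686133131562), 128) [ 0.51070237 -0.14858556]
off [0.00023036 0.00406783]
False
low t 11.7 p [ 0.5107 -0.1527  0.1127] w 0.195 F [0.2 0.3 0.1] ff 25.8
```

```bash
cat >> h.py <<'E'
R0=R
R=lambda k:R0(k)+[0,.004]
def cycle(k):
    if not pick(k): print("pick failed"); return False
    ctrl.move_straight([*C(k),UP],frame=QC,vel=.25); ctrl.sleep(.2)
    p,d=snap("scene",f"pics/k{k}.png"); s=rep("above",k)
    h=held(d,s["ee_pos"]); r=rims(d)[k]; off=h[0]-s["ee_pos"][:2]
    print("held",h,"rim",r.round(4),"off",off.round(4))
    if abs(off).max()>.008 or np.linalg.norm(r-C(k))>.007: print("odd"); return False
    c=r-off; ctrl.move_straight([*c,.175],vel=.15)
    if ctrl.move_straight([*c,.1125],vel=.05,guard=12): rep("HIT"); return False
    rep("low"); ctrl.gripper_open(); ctrl.move_straight([*c,UP],vel=.15); rep("free"); return True
E
python3 - <<'E'
from h import *
ctrl.gripper_open(); s=rep("open"); ctrl.move_straight([.5107,-.1527,UP],vel=.15)
print(cycle(1))
p,d=snap("scene","pics/s5.png")
cv2.imwrite("pics/c5.png",cv2.resize(p[150:300,220:460],(800,500))[:,:,::-1])
E
```

```text
open t 12.4 p [ 0.5105 -0.1526  0.1125] w 1.0 F [-0.6 -0.2 -0.6] ff 0.0
grip 1 t 16.7 p [0.5007 0.1923 0.1061] w 0.195 F [ 1.  -0.   1.1] ff 24.6
above 1 t 19.9 p [ 0.5131 -0.1953  0.235 ] w 0.194 F [1.1 0.1 0.9] ff 24.6
held (array([ 0.51406074, -0.1947737 ]), np.float64(0.13414302815175733), 152) rim [ 0.513  -0.1929] off [0.0009 0.0005]
low t 21.9 p [ 0.5123 -0.1936  0.1128] w 0.191 F [-0.1 -0.3 -0.8] ff 24.6
free t 23.5 p [ 0.5115 -0.1932  0.2342] w 1.001 F [-1.4 -0.6 -0.9] ff 0.0
True
```

View pics/c5.png

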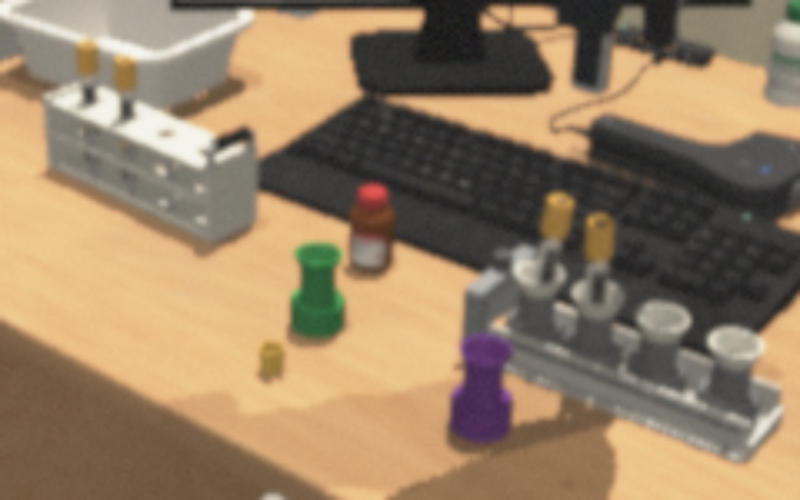

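Two tubes stand seated in carriers 1 (557,215) and 2 (600,240), and two remain in the rack (88,60 and 125,75). Continuing with the rest.

```bash
python3 - <<'E'
from h import *
if cycle(2) and cycle(3):
    s=ctrl.read_state(); e=s["ee_pos"]; ctrl.move_straight([e[0],e[1],.3],vel=.2)
    ctrl.move_straight([.5,.2,.3],frame=QR,vel=.25); ctrl.sleep(.3); rep("clear")
    a,_=snap("scene","pics/s6.png"); b,d=snap("top","pics/t6.png")
    W=cloud("top",d);hsv=cv2.cvtColor(b,cv2.COLOR_RGB2HSV)
    m=(W[...,2]>.09)&(W[...,2]<.14)&(hsv[...,1]>110)&(hsv[...,0]<35)&(W[...,1]<-.1)
    l,n=ni.label(m)
    for i in range(1,n+1):
        q=W[l==i]
        if len(q)>4: print(len(q),np.median(q,0).round(4),"top",q[:,2].max().round(4))
    cv2.imwrite("pics/c6.png",np.hstack([cv2.resize(a[180:280,340:460],(480,400)),cv2.resize(b[150:230,355:455],(320,256))[:256].repeat(1,0) if 0 else cv2.resize(b[150:250,365:445],(320,400))])[:,:,::-1])
E
```

```text
grip 2 t 27.3 p [0.5024 0.2378 0.1061] w 0.194 F [1.  0.4 0.2] ff 24.5
above 2 t 30.8 p [ 0.5153 -0.2415  0.235 ] w 0.192 F [-0.1 -1.   0.5] ff 24.5
held (array([ 0.5155687 , -0.24054721]), np.float64(0.1354108283561694), 158) rim [ 0.5161 -0.2426] off [0.0003 0.0009]
HIT t 32.1 p [ 0.5159 -0.2434  0.145 ] w 0.194 F [ 0.4 -0.2 -0.3] ff 25.5
```

```bash
python3 - <<'E'
from h import *
ctrl.move_straight([.5158,-.2435,.19],vel=.1); ctrl.sleep(.2)
p,d=snap("scene","pics/s7.png"); s=rep("up"); print(held(d,s["ee_pos"]),rims(d).round(4))
W=cloud("scene",d)
for k in(2,3):
    q=W[(np.linalg.norm(W[...,:2]-C(k),axis=-1)<.023)&(W[...,2]>.0575)&(W[...,2]<.066)]
    print(k,len(q),q.min(0).round(4),q.max(0).round(4),q.mean(0).round(4))
cv2.imwrite("pics/c7.png",cv2.resize(p[190:270,360:460],(750,600))[:,:,::-1])
E
```

```text
up t 32.9 p [ 0.5155 -0.2434  0.1894] w 0.193 F [-0.4 -0.1 -0.2] ff 25.5
(array([ 0.51573934, -0.24215287]), np.float64(0.08928381180028261), 148) [[ 0.51   -0.1477]
 [ 0.5129 -0.1947]
 [ 0.5154 -0.241 ]
 [ 0.5171 -0.2899]]
2 71 [ 0.498  -0.2569  0.0576] [ 0.5335 -0.2246  0.0627] [ 0.516  -0.2409  0.0601]
3 78 [ 0.4991 -0.3075  0.0575] [ 0.5338 -0.2739  0.0633] [ 0.5186 -0.29    0.0604]
```

View pics/c7.png

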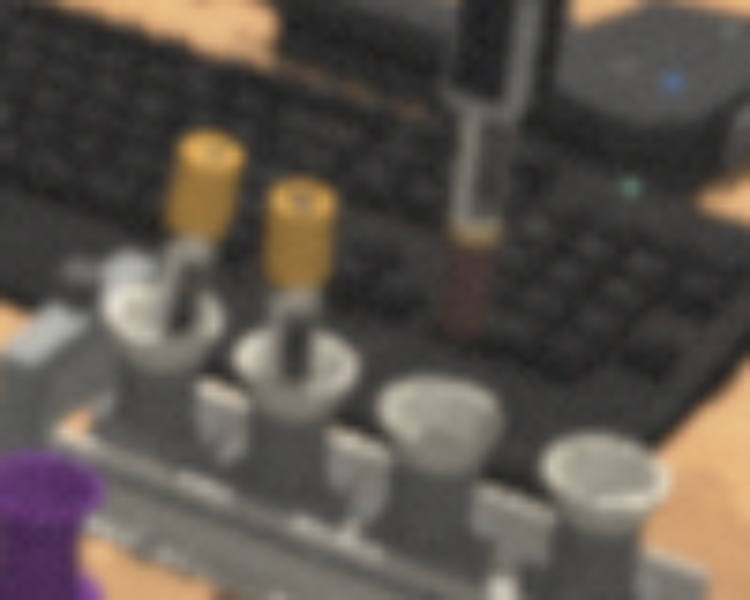

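Tubes 1 and 2 stand in their funnels. The held tube (465,335) projects a few mm to the right (−y) of mouth 3 (440,412). I'll correct toward +y and search nearby offsets if it touches again.

```bash
cat >> h.py <<'E'
def insert(c):
    for o in [(0,0),(0,.002),(-.002,0),(.002,0),(0,-.002),(-.002,.003),(.002,.003),(0,.004)]:
        g=np.array(c)+np.array(o); ctrl.move_straight([*g,.165],vel=.1); ctrl.sleep(.15)
        if not ctrl.move_straight([*g,.1125],vel=.05,guard=12):
            rep("seated",o); ctrl.gripper_open(); ctrl.move_straight([*g,UP],vel=.15); return True
        s=rep("hit",o); ctrl.move_straight([*g,max(.165,s["ee_pos"][2])],vel=.1)
    return False
E
python3 - <<'E'
from h import *
print(insert([.5147,-.2412])); rep("end")
p,d=snap("scene","pics/s8.png"); print(rims(d).round(4))
E
```

```text
seated (0, 0) t 34.6 p [ 0.5149 -0.2414  0.1128] w 0.193 F [ 0.2  0.2 -0.1] ff 25.5
True
end t 36.3 p [ 0.5142 -0.2408  0.2341] w 1.002 F [ 0.2 -0.1 -0.8] ff 0.0
[[ 0.5091 -0.1479]
 [ 0.5123 -0.1945]
 [ 0.5141 -0.2419]
 [ 0.5177 -0.2912]]
```

```bash
python3 - <<'E'
from h import *
ok=pick(3)
if ok:
    c=np.array([.5177,-.2912]); ctrl.move_straight([*c,UP],frame=QC,vel=.25); ctrl.sleep(.2)
    p,d=snap("scene","pics/k3.png"); s=rep("above"); h=held(d,s["ee_pos"]); off=h[0]-s["ee_pos"][:2]; print("off",off.round(4),rims(d)[3].round(4))
    if abs(off).max()<.006: ok=insert(np.array([.5177,-.2907])-off); print(ok)
    if ok:
        ctrl.move_straight([.5177,-.29,.3],vel=.2)
        ctrl.move_straight([.5,.25,.3],frame=QR,vel=.25); ctrl.sleep(.3); rep("clear")
        a,_=snap("scene","pics/s9.png"); b,d=snap("top","pics/t9.png")
        W=cloud("top",d);hsv=cv2.cvtColor(b,cv2.COLOR_RGB2HSV)
        l,n=ni.label((W[...,2]>.09)&(W[...,2]<.14)&(hsv[...,1]>110)&(hsv[...,0]<35)&(W[...,1]<-.1))
        for i in range(1,n+1):
            q=W[l==i]
            if len(q)>4: print(len(q),np.median(q,0).round(4),"top",q[:,2].max().round(4))
        cv2.imwrite("pics/c9.png",np.hstack([cv2.resize(a[180:280,340:460],(480,400)),cv2.resize(b[140:240,365:445],(320,400))])[:,:,::-1])
E
```

```text
grip 3 t 40.4 p [0.5042 0.2832 0.1062] w 0.191 F [ 1.3 -0.2  1. ] ff 24.4
above t 44.4 p [ 0.5178 -0.2908  0.235 ] w 0.194 F [ 0.1  0.6 -1.1] ff 24.4
off [0.0011 0.0019] [ 0.5202 -0.2923]
seated (0, 0) t 46.6 p [ 0.5168 -0.2928  0.1128] w 0.196 F [-0.1 -0.3  0.7] ff 24.3
True
clear t 51.3 p [0.5001 0.2497 0.3   ] w 1.0 F [-0.2 -0.2  0. ] ff 0.0
48 [ 0.5114 -0.1542  0.116 ] top 0.1228
47 [ 0.5078 -0.2384  0.1173] top 0.1219
44 [ 0.5078 -0.2823  0.1161] top 0.1208
41 [ 0.5041 -0.1894  0.1171] top 0.1206
```

View pics/c9.png

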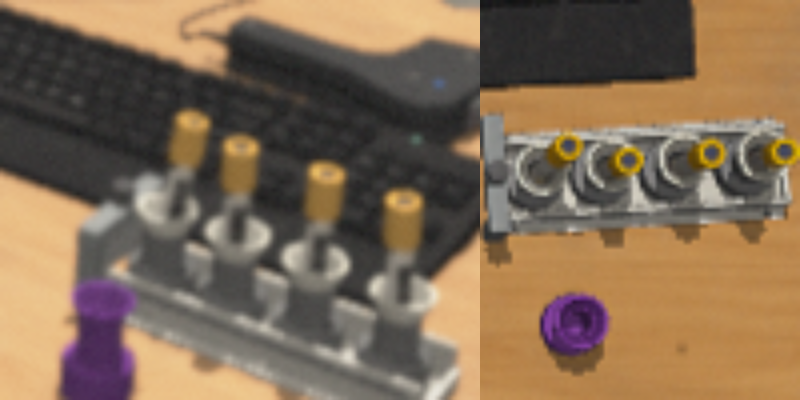

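All four caps stand at about 118–120 mm, which is the seated height. They lean only slightly, and all four carriers are upright in the tray in the right order.

```bash
python3 -c "
from h import *
print(ctrl.hand_in())"
```

```text
the job is handed in; nothing more can be done
None
```

All four tubes are seated in their carriers in worklist order, with the carriers upright in the tray, and I handed the job in at about 51 s; the hand-in returned no verdict.

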